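# Push the row of pigment jars home in its rack

### The arm

A 6-joint arm with a two-finger parallel gripper is mounted at the origin on the work surface. World frame = base frame: x ahead of the robot, y to its left, z up, the work surface at z = 0. Lengths are in m, angles in rad, forces in N, time in s.
With the tool pointing down it reaches from about 0.275 to 0.875 m from the base axis. Payload 12.5 kg.
Tool frame: the origin (TCP) lies on the centre line of the jaws, within the pads' length; the fingertips stand 25 mm ahead of it and the grasp point (between the pads) lies 6 mm ahead of it (robot.tip_reach is the z of the fingertips in the tool frame, in m); z points along the fingers, y is the line along which they close (so a half turn about z gives the same grasp; the last joint's range is limited). The gripper opens to 85 mm and grips with 20 to 120 N. Pads are 22 mm wide; open, the fingers measure 114 mm over their backs; the gripper's body (76 mm by 85 mm) begins 54 mm behind the grasp point. The pads swing forward as they close: fully open they stand 13 mm farther back than shut.
Start: joints at [-1.378, 0.351, 1.652, -0, 1.139, -0.085], TCP at [0.151, -0.529, 0.256] pointing down, gripper open.
Joint ranges: [-2.75, 2.75], [-0.79, 2.1], [0.01, 2.65], [-1.57, 4.71], [0.07, 3.14], [-2.87, 2.87]. Speed limits (rad/s): [2.22, 2.22, 2.79, 3.14, 3.14, 3.14].

### API

Orientations are given as a 3x3 rotation matrix whose columns are the frame's x, y, z axes.
In Python, from plant import robot, imaging, job gives the robot as it stands.
- The arm moves only by the tool step_arm, never from a script. Its argument "moves" is a list of rows, each an object with "delta_pos": the shift along the world's x, y, z as a fraction of full scale, a list of three; "twist": the turn, a rotation vector about the world's x, y, z as a fraction of full scale, a list of three; "gripper": the opening, from 0 (shut) to 1 (fully open). A call has 1 to 20 rows; each row shifts and turns the commanded pose from where the row before left it; what a row does not reach is not made up. Full scale, the value 1, is 0.05 m for a shift and 4 degrees for a turn. A row lasts 1/8 s, in which the tool goes at most 62.5 mm and 10.7 degrees, less where a joint would pass 70% of its speed; a pose out of reach is approached as far as the arm can. A call with a number of a shift or a turn outside -1 to 1 is refused whole. A call with a gripper value outside its range is refused whole. The fingers move at their own pace and stop on an object; "squeeze" is the grip in N (left out, the last holds). Time passes only in rows, so rows that do not move let the fingers close. It gives the time, the measured TCP pose, the force, the opening and the grip force at its end, in the units of the state.
- robot.read_state(): the state, without advancing time (a new reading comes with each control period).
- imaging.capture(name): name is "side" or "top" or "wrist"; returns a dict with "frame" (384x512x3 uint8, red, green, blue), "fx", "fy", "cx", "cy" (pixels), "k1" (the pictures are not rectified: a ray, as slopes to the right and down, at radius r is drawn at 1 + k1 r^2 times it, then the intrinsics apply), "extrinsics" (4x4, takes a point from camera to world coordinates). Camera axes: x right, y down, z forward; pixel columns grow to the right and rows downward; lengths in m; the calibration is good to about 2 mm. A picture is of the moment at which its call begins. There is no depth.
- job.job_done(): hands the job in; it is judged then, once.
The state is a dict: "t": time; "joint_positions": joint angles; "joint_velocities": joint speeds; "effort": joint torques, N m; "tool_pos": TCP position; "tcp_rot": TCP orientation; "contact_force": force on the tool from outside, world axes, zero at the start; "ft_torque": the same for the moment, N m; "opening": opening from 0.0 (shut) to 1.0 (fully open); "gripper_force": force on a finger pad.
Only numpy, scipy, OpenCV 4.12 (cv2) and the standard library are available. Lean on these libraries where they do the work, as an engineer would, in place of code of your own. Each camera call takes 0.05 s, during which the arm holds its last target. There are 200 camera calls.

### The job

Take the wooden push block by its red grip and push the four pigment jars, as one straight closed row sliding on the board, into the bay until the front jar meets the sprung buffer; press the row firmly against it with about 10 N (a jar cracks at 15 N), then let go, leaving the block standing close behind the row so that the jars stay snug against the buffer. Touch the jars with the block only, do not let the row buckle, lift or tip, and leave the other things on the bench alone.

Things in the scene. Friction and masses are not known exactly. Their poses are not given: they have to be found in the camera images.
- rack: Fixed plywood board, 550 x 110 mm, 12 mm thick, lying on the bench, with a bay at one end between two wooden rails. Origin: on the bench (underside of the board) at the centre of the bay's mouth; +x points into the bay along its centre line, z up. The board's top is 12 mm above the origin and runs from x = -278 to +272 mm.
- bay_mouth (a point): Centre of the bay's mouth on the board's top; axes as rack. The straight rails run from here 250 mm along +x, 46 mm apart inside, each 14 mm thick, their tops 25 mm above the board; before the mouth they flare outward about 20 degrees over 30 mm.
- endboard: Fixed dark wooden end board closing the bay, 74 mm wide, top 67 mm above the bench; same origin and axes as rack, its front face at x = 250 mm. It carries a steel stop plate on a brass screw and, in front of that, a black sprung rubber buffer, 40 mm wide, 14 to 44 mm above the bench.
- screw (a point): Brass screw where it enters the end board's front face, 32 mm above the bench. It holds fast but is set anew each time: the untouched buffer's face stands 45 to 85 mm before this point (rack x = 165 to 205 mm), which is not measured: feel or see it. The buffer yields about 0.33 mm per newton over 5 mm, is hard beyond that, and springs back slowly.
- pusher: Loose beech push block, 44 mm long (x), 36 mm wide (y), 40 mm high, with a red grip on top, 30 mm (x) by 24 mm (y), from 40 to 97 mm above its underside. About 140 g. Origin: centre of the underside; the +x face is the pushing face. It stands on the board behind the row (rack x about -240 mm), turned up to 15 degrees off the rack's axis.
- jar_a: Loose square pigment jar (ochre, the hindmost jar, next to the pusher): 40 x 40 mm, 40 mm high, with a round black lid (33 mm across) up to 52 mm; 55 to 115 g. Origin: centre of the underside. The four stand in a row on the board before the bay, some 4 mm apart, up to 3 mm off the rack's centre line.
- jar_b: Loose square pigment jar (red-brown, second): 40 x 40 mm, 40 mm high, with a round black lid (33 mm across) up to 52 mm; 55 to 115 g. Origin: centre of the underside. The four stand in a row on the board before the bay, some 4 mm apart, up to 3 mm off the rack's centre line.
- jar_c: Loose square pigment jar (blue, third): 40 x 40 mm, 40 mm high, with a round black lid (33 mm across) up to 52 mm; 55 to 115 g. Origin: centre of the underside. The four stand in a row on the board before the bay, some 4 mm apart, up to 3 mm off the rack's centre line.
- jar_d: Loose square pigment jar (green, the foremost jar, nearest the bay): 40 x 40 mm, 40 mm high, with a round black lid (33 mm across) up to 52 mm; 55 to 115 g. Origin: centre of the underside. The four stand in a row on the board before the bay, some 4 mm apart, up to 3 mm off the rack's centre line.
- bottle: Bystander: white plastic bottle, 70 mm across, 120 mm high. Origin: centre of the underside.
- green_lid: Bystander: green lid, 68 mm across, 12 mm high, lying on the bench. Origin: centre of the underside.
- small_frame: Bystander: small wooden picture frame lying flat, 100 x 140 mm, 22 mm high. Origin: centre of the underside.
Mind the look-alikes: they are no part of the job. There is more than one size of the pusher; the job needs the middle-sized.

How it is judged:
On the way, in this order (a step that is already met when the one before it is completed fails the run):
1. the four jars are closed up into one row (neighbours' centres within 42.5 mm) (horizontal distance between jar_a and jar_b below 0.0425 m and horizontal distance between jar_b and jar_c below 0.0425 m and horizontal distance between jar_c and jar_d below 0.0425 m), for 0.1 s.
2. the closed row is pressed against the buffer with 4 N or more (all of step 1 and contact force between jar_d and endboard above 4 N), for 0.3 s.
At the end, for the whole second after the job is handed in: Jars upright in the bay in their order, centres within 42.5 mm of neighbours, 6 mm of the centre line, 0.15 rad of its direction, hindmost 20 mm past the mouth; front jar still on the buffer (over 0.2 N); block upright on the board, its centre within 46 mm of the hindmost jar's; all at rest (all of step 1 and x of jar_a in the frame of rack above 0.02 m and x of jar_b in the frame of jar_a above 0.035 m and x of jar_c in the frame of jar_b above 0.035 m and x of jar_d in the frame of jar_c above 0.035 m and y of jar_a in the frame of rack between -0.006 and 0.006 m and angle between the x axis of each of jar_a, jar_b, jar_c, jar_d and the x axis of rack, either way round below 0.15 rad and angle between each of jar_a, jar_b, jar_c, jar_d, pusher's own z axis and vertical below 0.1 rad and y of jar_b in the frame of rack between -0.006 and 0.006 m and y of jar_c in the frame of rack between -0.006 and 0.006 m and y of jar_d in the frame of rack between -0.006 and 0.006 m and linear speed of each of jar_a, jar_b, jar_c, jar_d, pusher below 0.01 m/s and contact force between jar_d and endboard above 0.2 N and horizontal distance between pusher and jar_a below 0.046 m and z of pusher in the frame of rack between 0.009 and 0.015 m); the robot touches nothing.
It fails at once if the row or its buffer is pressed with more than 15 N (a jar would crack) (contact force between pusher and jar_a above 15 N or contact force between jar_d and endboard above 15 N).
It fails at once if a jar buckles out of the row, more than 12 mm off the rack's centre line (y of any of jar_a, jar_b, jar_c, jar_d in the frame of rack above 0.012 m or y of any of jar_a, jar_b, jar_c, jar_d in the frame of rack below -0.012 m).
It fails at once if a jar is lifted off the board or tipped (height (world z) of any of jar_a, jar_b, jar_c, jar_d above 0.02 m or angle between any of jar_a, jar_b, jar_c, jar_d's own z axis and vertical above 0.3 rad).
It fails at once if a jar is touched by the robot itself (contact force between any of the arm, the fingers and jar_a above 0.5 N or contact force between any of the arm, the fingers and jar_b above 0.5 N or contact force between any of the arm, the fingers and jar_c above 0.5 N or contact force between any of the arm, the fingers and jar_d above 0.5 N).
It fails at once if the bottle, the green lid or the small frame is moved more than 15 mm (distance of any of bottle, green_lid, small_frame from where it was at the start of the episode above 0.015 m).
It also fails if it takes over 61 s, if anything falls off the work surface, if the arm or the gripper's body presses on something with over 40 N, if the wrist force passes 120 N, or if a joint passes its speed limit or range.

## Working session

There is one attempt and no reset: what is moved stays moved. The work goes in short steps, Python scripts to look and compute and a tool call to move; the robot and the scene stay as the last step left them, time stands still between calls to the robot, and variables do not carry over. Pictures are saved under pics/ and viewed, at most 10 in all, crops included, and the job is handed in when it is done.

Besides the shell and the picture viewer there is one more tool, called after "Request:" as name(argument=value, ...), one argument or row to a line, values as JSON. step_arm: Moves the arm, as the interface text tells. Shift numbers are shares of 0.05 m and turn numbers shares of 4 degrees, none past 1 either way. Its arguments: {"type":"object","properties":{"moves":{"type":"array","items":{"type":"object","properties":{"delta_pos":{"type":"array","items":{"type":"number"}},"twist":{"type":"array","items":{"type":"number"}},"gripper":{"type":"number"}}}},"squeeze":{"type":"number"}},"required":["moves"]}

```bash
mkdir -p pics; cat > h.py <<'E'
import numpy as np, cv2
from plant import robot, imaging, job
def cap(n,save=None):
    c=imaging.capture(n)
    if save: cv2.imwrite('pics/'+save,c['frame'][:,:,::-1])
    return c
def ray(c,u,v):
    x=(u-c['cx'])/c['fx'];y=(v-c['cy'])/c['fy']
    d=cv2.undistortPoints(np.array([[[u,v]]],float),np.array([[c['fx'],0,c['cx']],[0,c['fy'],c['cy']],[0,0,1]]),np.array([c['k1'],0,0,0.]))[0,0]
    E=np.array(c['extrinsics']);return E[:3,3],E[:3,:3]@np.array([d[0],d[1],1])
def onz(c,u,v,z):
    o,d=ray(c,u,v);return (o+d*(z-o[2])/d[2])[:2]
def proj(c,p):
    E=np.array(c['extrinsics']);q=E[:3,:3].T@(np.array(p)-E[:3,3]);a=q[:2]/q[2];a=a*(1+c['k1']*(a@a))
    return a[0]*c['fx']+c['cx'],a[1]*c['fy']+c['cy']
E
python3 - <<'E'
from h import *
for n in('top','side'):
    c=cap(n,n+'0.png');print(n,{k:np.round(c[k],3).tolist() for k in c if k!='frame'})
s=robot.read_state();print(s)
E
```

```text
top {'fx': 467.144, 'fy': 467.144, 'cx': 241.37, 'cy': 195.22, 'k1': 0.045, 'extrinsics': [[-0.007, -0.987, 0.162, 0.426], [-1.0, 0.006, -0.006, -0.016], [0.005, -0.162, -0.987, 1.029], [0.0, 0.0, 0.0, 1.0]]}
side {'fx': 364.134, 'fy': 364.134, 'cx': 262.751, 'cy': 195.917, 'k1': -0.004, 'extrinsics': [[-0.911, -0.268, 0.314, 0.349], [-0.413, 0.591, -0.693, 0.558], [0.001, -0.761, -0.649, 0.579], [0.0, 0.0, 0.0, 1.0]]}
{'t': 0.1, 'joint_positions': array([-1.37760947e+00,  3.51185990e-01,  1.65231831e+00, -2.45768530e-05,
        1.13910088e+00, -8.45790341e-02]), 'joint_velocities': array([-0.0005732 , -0.00194129, -0.00209207,  0.0008138 , -0.00028265,
       -0.00213034]), 'effort': array([ 1.08000822e-03, -5.06830323e+01, -2.91878361e+01, -3.30069327e-05,
        2.68228257e-03, -8.13194333e-06]), 'tool_pos': array([ 0.15079598, -0.52866027,  0.25582614]), 'tcp_rot': array([[ 9.61667632e-01,  2.74217649e-01, -2.16299139e-04],
       [ 2.74217727e-01, -9.61667125e-01,  9.89404810e-04],
       [ 6.33044893e-05, -1.01079164e-03, -9.99999487e-01]]), 'contact_force': array([ 0.28376328, -0.4590051 , -0.18580776]), 'ft_torque': array([-0.04832201,  0.01086841, -0.0204808 ]), 'gripper_force': 0.0, 'opening': 0.9970102157921311}
```

View pics/top0.png

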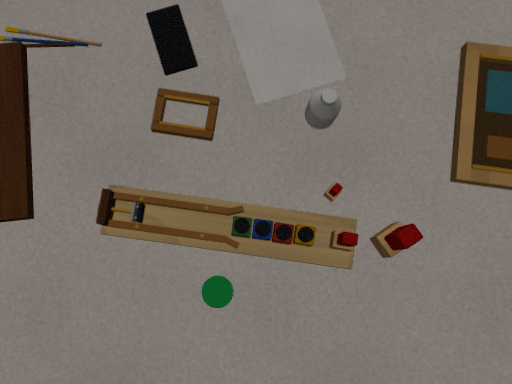

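View pics/side0.png

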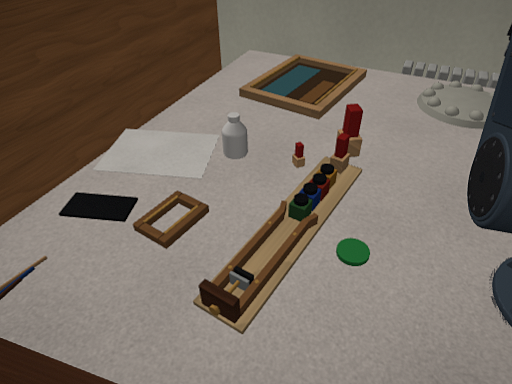

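The top view shows the rack running from its free end at about (355,240) to the dark end board at (105,207). The jars' lids are at about (242,226), (263,229), (284,233) and (306,235). The middle-sized pusher is on the board at (347,240). The small one is at (334,191) and the big one at (400,238), both on the bench.

```bash
python3 - <<'E'
from h import *
c=cap('top');f=c['frame'];hsv=cv2.cvtColor(f,cv2.COLOR_RGB2HSV)
# red blobs
m=((hsv[:,:,0]<6)|(hsv[:,:,0]>174))&(hsv[:,:,1]>200)&(hsv[:,:,2]>70)
n,l,st,ce=cv2.connectedComponentsWithStats(m.astype(np.uint8))
for i in range(1,n):
    if st[i,4]>20: print('red',st[i],ce[i])
# lids
m=(f.max(2)<40);m[:, :225]=0;m[:, 325:]=0;m[:205]=0;m[255:]=0
n,l,st,ce=cv2.connectedComponentsWithStats(m.astype(np.uint8))
for i in range(1,n):
    if st[i,4]>20:
        u,v=st[i,0]+st[i,2]/2-.5,st[i,1]+st[i,3]/2-.5
        print('lid',st[i],ce[i],onz(c,*ce[i],.064))
big=cv2.resize(f[180:270,95:235],None,fx=5.7,fy=5.7,interpolation=cv2.INTER_CUBIC)
b2=cv2.resize(f[180:270,225:365],None,fx=5.7,fy=5.7,interpolation=cv2.INTER_CUBIC)
b=np.vstack([big,b2])[:,:,::-1]
cv2.imwrite('pics/topcrop.png',cv2.resize(np.clip(b*1.5,0,255).astype(np.uint8),(466,600)) if 0 else cv2.convertScaleAbs(b2[:,:,::-1],alpha=1.7))
cv2.imwrite('pics/topcrop1.png',cv2.convertScaleAbs(big[:,:,::-1],alpha=1.7))
E
```

```text
red [332 184  10  10  61] [336.52459016 188.2295082 ]
red [275 223   8   6  21] [277.52380952 225.23809524]
red [397 224  26  24 366] [408.8852459  235.05737705]
red [273 232   7   9  26] [275.42307692 237.19230769]
red [342 232  16  13 161] [349.65217391 237.92546584]
lid [234 218  16  16 206] [241.44174757 225.51941748] [ 0.52062779 -0.02184992]
lid [255 221  16  15 186] [262.57526882 228.1827957 ] [ 0.51483743 -0.06555943]
lid [276 225  16  15 187] [283.39037433 232.09090909] [ 0.50650056 -0.10846686]
lid [298 227  16  15 190] [305.36842105 234.06315789] [ 0.50218135 -0.15374387]
```

View pics/topcrop.png

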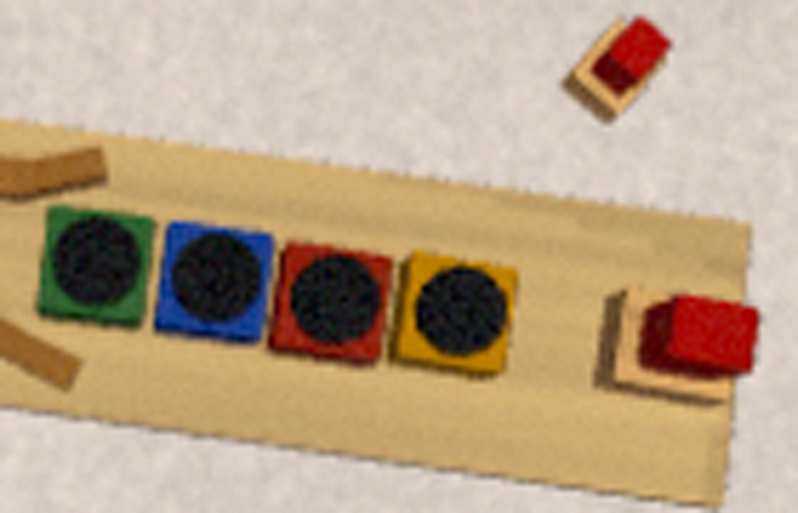

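View pics/topcrop1.png

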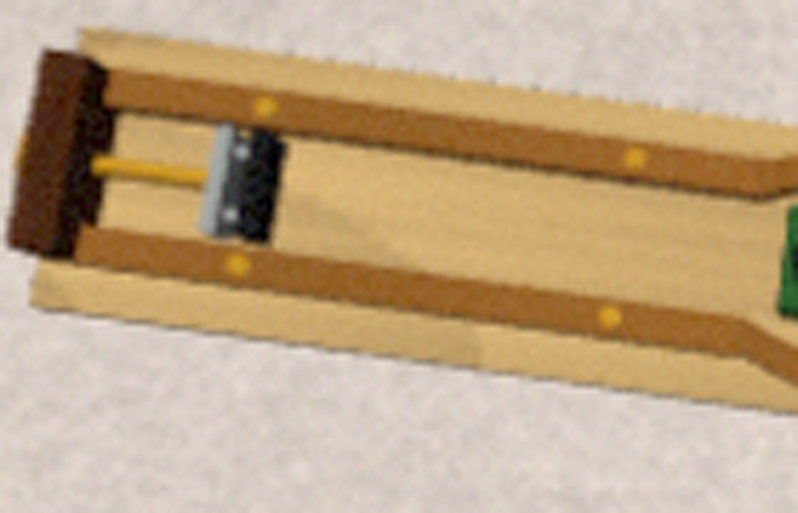

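The close-ups show the rack's near-end corners at crop (750,222) and (722,505). The pusher's red top is at about crop (672–758, 297–372), turned a little off the rack. The black buffer face is at crop1 (278,190).

```bash
cat > meas.py <<'E'
from h import *
def rack(c):
    f=c['frame'].astype(int);hsv=cv2.cvtColor(c['frame'],cv2.COLOR_RGB2HSV)
    s=cv2.GaussianBlur(hsv[:,:,1],(3,3),0).astype(float)
    up,lo=[],[]
    for u in range(120,345):
        yc=207+(u-105)*33/250+3
        col=s[:,u]
        a=[v for v in range(int(yc)-35,int(yc)-8) if col[v]<60<=col[v+1]]
        b=[v for v in range(int(yc)+12,int(yc)+38) if col[v]>=60>col[v+1]]
        if a: v=a[0];up.append(onz(c,u,v+(60-col[v])/(col[v+1]-col[v]),.012))
        if b: v=b[-1];lo.append(onz(c,u,v+(col[v]-60)/(col[v]-col[v+1]),.012))
    return [cv2.fitLine(np.array(p,np.float32),cv2.DIST_HUBER,0,.01,.01).ravel() for p in(up,lo)]
E
python3 - <<'E'
from meas import *
c=cap('top');L=rack(c)
for l in L:print(l, np.degrees(np.arctan2(l[1],l[0])))
d=(L[0][:2]*np.sign(L[0][1])+L[1][:2]*np.sign(L[1][1]));d/=np.hypot(*d); n=np.array([-d[1],d[0]])
p0=(L[0][2:]+L[1][2:])/2
print('d',d,'width',(L[0][2:]-L[1][2:])@n)
t=lambda p:((p-O)@d,(p-O)@n)
O=p0
e=[onz(c,225+x/5.7,180+y/5.7,.012) for x,y in((751,224),(736,360),(723,505))]
e2=[onz(c,95+x/5.7,180+y/5.7,.012) for x,y in((80,30),)]+[onz(c,95+x/5.7,180+y/5.7,.000) for x,y in((33,308),)]
print([t(p) for p in e],[t(p) for p in e2])
off=-np.mean([t(p)[0] for p in e]); # near end = -278
# origin: centre line point
O=p0+n*np.mean([t(L[0][2:])[1],t(L[1][2:])[1]]); s=np.mean([((p-O)@d) for p in e]); O=O+d*(s+.278)
print('O',O,'yaw',np.degrees(np.arctan2(d[1],d[0])),[t(p) for p in e2])
for q in((96.94+144.5,225.52),(262.58,228.18),(283.39,232.09),(305.37,234.06)): print('lid',t(onz(c,*q,.064)))
for x,y in((280,190),): print('buf',t(onz(c,95+x/5.7,180+y/5.7,.044)))
q=[onz(c,225+x/5.7,180+y/5.7,.109) for x,y in((682,297),(758,308),(750,372),(672,365))]
print('grip',np.mean(q,0),t(np.mean(q,0)),[np.round(t(p),4) for p in q])
q=[onz(c,225+x/5.7,180+y/5.7,.052) for x,y in((628,289),(614,386),(728,400))]
print('block',[np.round(t(p),4) for p in q])
np.savez('rack.npz',O=O,d=d)
print('big pusher blob', [np.round(t(onz(c,u,v,z)),3) for u,v,z in((397,236,.15),(376,236,.05))])
E
```

```text
[ 0.14575358  0.98932093  0.58008844 -0.00142211] 81.61908
[ 0.14577882  0.9893172   0.4683609  -0.00103135] 81.617615
d [0.1457662 0.9893191] width -0.11059114
[(np.float64(-0.2680641333342503), np.float64(-0.053398691609282865)), (np.float64(-0.2675299282053717), np.float64(-0.0008744009697632689)), (np.float64(-0.26801829498287827), np.float64(0.053962977337439925))] [(np.float64(0.2808412466922254), np.float64(-0.052100391020258964)), (np.float64(0.28211601791926605), np.float64(0.055558413863290794))]
O [0.52570114 0.00879429] yaw 81.61835 [(np.float64(0.27071203180735537), np.float64(-0.05210039039239045)), (np.float64(0.27198680303439604), np.float64(0.055558414491159315))]
lid (np.float64(-0.031053008782589635), np.float64(0.0005539743321388573))
lid (np.float64(-0.07515205722009827), np.float64(-9.77069557165838e-05))
lid (np.float64(-0.11880648980056083), np.float64(0.0019010337555634988))
lid (np.float64(-0.16423296212319438), np.float64(-0.00043092702257776534))
buf (np.float64(0.17679671198387717), np.float64(0.0016359045107115122))
grip [ 0.48881    -0.23556826] (np.float64(-0.2471300169400138), np.float64(0.0008773078892719816)) [array([-0.2344, -0.0107]), array([-0.2607, -0.0106]), array([-0.2601,  0.0117]), array([-0.2334,  0.0131])]
block [array([-0.2266, -0.0174]), array([-0.2253,  0.0186]), array([-0.2668,  0.0178])]
big pusher blob [array([-0.323, -0.013]), array([-0.312, -0.019])]
```

Request:
step_arm(
  moves=[
    {"delta_pos":[0.4,0.345,0],"twist":[0,0,0.966],"gripper":1},
    {"delta_pos":[0.4,0.345,0],"twist":[0,0,0.966],"gripper":1},
    {"delta_pos":[0.4,0.345,0],"twist":[0,0,0.966],"gripper":1},
    {"delta_pos":[0.4,0.345,0],"twist":[0,0,0.966],"gripper":1},
    {"delta_pos":[0.4,0.345,0],"twist":[0,0,0.966],"gripper":1},
    {"delta_pos":[0.4,0.345,0],"twist":[0,0,0.966],"gripper":1},
    {"delta_pos":[0.4,0.345,0],"twist":[0,0,0.966],"gripper":1},
    {"delta_pos":[0.4,0.345,0],"twist":[0,0,0.966],"gripper":1},
    {"delta_pos":[0.4,0.345,0],"twist":[0,0,0.966],"gripper":1},
    {"delta_pos":[0.4,0.345,0],"twist":[0,0,0.966],"gripper":1},
    {"delta_pos":[0.4,0.345,0],"twist":[0,0,0.966],"gripper":1},
    {"delta_pos":[0.4,0.345,0],"twist":[0,0,0.966],"gripper":1},
    {"delta_pos":[0.4,0.345,0],"twist":[0,0,0.966],"gripper":1},
    {"delta_pos":[0.4,0.345,0],"twist":[0,0,0.966],"gripper":1},
    {"delta_pos":[0.4,0.345,0],"twist":[0,0,0.966],"gripper":1},
    {"delta_pos":[0.4,0.345,0],"twist":[0,0,0.966],"gripper":1},
    {"delta_pos":[0.4,0.345,0],"twist":[0,0,0.966],"gripper":1},
    {"delta_pos":[0,0,0],"twist":[0,0,0],"gripper":1},
  ],
)

```text
t: 2.45
tool_pos: [0.4915, -0.2347, 0.256]
tcp_rot: [[0.144, 0.99, -0.0], [0.99, -0.144, 0.0], [0.0, -0.0, -1.0]]
contact_force: [-0.8, -0.2, -0.1]
opening: 1.004
gripper_force: 0.0
```

```bash
python3 - <<'E'
from h import *
c=cap('wrist','w1.png');s=robot.read_state()
print(s['t'],s['tool_pos'],s['tcp_rot'],s['joint_positions'],s['contact_force'])
f=c['frame'];hsv=cv2.cvtColor(f,cv2.COLOR_RGB2HSV)
m=((hsv[:,:,0]<6)|(hsv[:,:,0]>174))&(hsv[:,:,1]>180)&(hsv[:,:,2]>60)
n,l,st,ce=cv2.connectedComponentsWithStats(m.astype(np.uint8))
for i in range(1,n):
    if st[i,4]>80: print('red',st[i],ce[i],np.percentile(hsv[:,:,2][l==i],[10,50,90]))
cv2.imwrite('pics/w1.png',cv2.convertScaleAbs(f[:,:,::-1],alpha=1.5))
E
```

```text
2.5 [ 0.49086902 -0.23533475  0.25602389] [[ 1.45657058e-01  9.89334997e-01 -5.33458787e-04]
 [ 9.89335140e-01 -1.45657010e-01  1.28376815e-04]
 [ 4.93056639e-05 -5.46468512e-04 -9.99999849e-01]] [-5.32506069e-01  3.41037904e-01  1.66636101e+00 -1.76775912e-04
  1.13471852e+00 -3.86254291e-01] [ 0.32017405 -0.42423304 -0.08897304]
red [234  41  14  16  82] [238.07317073  45.62195122] [ 76. 101. 108.]
red [234  41  36  40 395] [254.54936709  67.19240506] [ 76.4 102.  109. ]
red [243 174  22  28 417] [253.6618705  185.89208633] [118. 126. 131.]
red [249 277  45  42 853] [272.35521688 298.21453693] [116. 122. 127.]
```

View pics/w1.png

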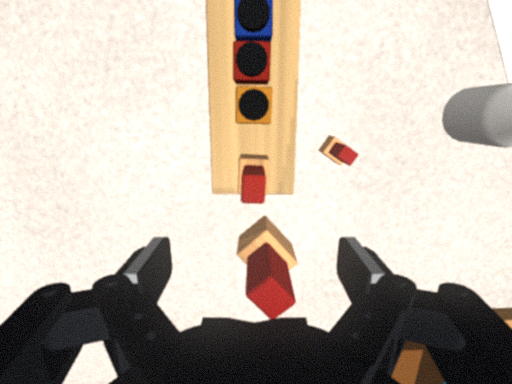

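The wrist view shows our pusher with its grip top at about (254,186), nearly aligned with the board. The big one is behind it at (270,298).

```bash
python3 - <<'E'
from h import *
r=np.load('rack.npz');O,d=r['O'],r['d'];n=np.array([-d[1],d[0]])
t=lambda p:np.round([(p-O)@d*1e3,(p-O)@n*1e3],1)
for nm,roi,bx in(('wrist',(165,210,230,280),None),('top',(228,250,338,362),None)):
    c=cap(nm);f=c['frame'];hsv=cv2.cvtColor(f,cv2.COLOR_RGB2HSV)
    red=((hsv[:,:,0]<6)|(hsv[:,:,0]>174))&(hsv[:,:,1]>180)&(hsv[:,:,2]>60)
    k=np.zeros_like(red);k[roi[0]:roi[1],roi[2]:roi[3]]=1
    m=red&k
    vals=hsv[:,:,2][m]; th=cv2.threshold(vals.reshape(-1,1).astype(np.uint8),0,255,cv2.THRESH_OTSU)[0]
    mt=m&(hsv[:,:,2]>th)
    print(nm,m.sum(),mt.sum(),th,np.percentile(vals,[5,30,50,70,95]))
    for mm in(m,mt):
        cs=max(cv2.findContours(mm.astype(np.uint8),cv2.RETR_EXTERNAL,cv2.CHAIN_APPROX_NONE)[0],key=cv2.contourArea)
        w=np.array([(onz(c,*p[0],.109)-O)@np.array([d,n]).T*1e3 for p in cs],np.float32)
        print(cv2.minAreaRect(w),w.min(0),w.max(0))
c=cap('wrist');ct=imaging.capture('top')
# big grip-top far corner: triangulate height with lower corner
a,b=ray(c,273,317);print([ (z,t(onz(c,273,317,z)),t(onz(ct,408,235,z))) for z in(.12,.15,.18,.21)])
print('wrist cam',t(np.array(c['extrinsics'])[:2,3]),np.array(c['extrinsics'])[2,3])
print('block corners',[t(onz(c,*p,.052)) for p in((239,157),(268,157))],[t(onz(c,*p,.109)) for p in((243,175),(265,174),(265,201),(241,202))])
E
```

```text
wrist 432 404 107.0 [101.55 124.   126.   128.   132.  ]
((-244.73141479492188, -1.5247116088867188), (20.558942794799805, 27.749614715576172), 86.29936218261719) [-258.33548  -12.37856] [-231.27534     8.952696]
((-245.76568603515625, -2.171706199645996), (20.2334041595459, 25.233922958374023), 89.46363830566406) [-258.33548  -12.37856] [-233.23169     8.015155]
top 102 83 94.0 [ 68.1 108.  111.  112.  114. ]
((-239.86270141601562, -0.41351318359375), (22.870698928833008, 17.917634963989258), 86.5225601196289) [-249.24086   -11.807703] [-230.64746    10.767026]
((-240.92933654785156, -1.7939062118530273), (17.635799407958984, 19.930715560913086), 5.884361743927002) [-249.04536   -11.807703] [-231.78053     8.822656]
[(0.12, array([-388.3,  -21.7]), array([-353.6,  -21.1])), (0.15, array([-363.4,  -19.3]), array([-343.3,  -17.3])), (0.18, array([-338.6,  -16.9]), array([-332.9,  -13.5])), (0.21, array([-313.7,  -14.4]), array([-322.5,   -9.6]))]
wrist cam [-178.6   -1.1] 0.3731130923252005
block corners [array([-224.8,   15.8]), array([-224.9,  -17.6])] [array([-234. ,    9.2]), array([-233.,  -12.]), array([-260.2,  -12.2]), array([-261.1,   11.5])]
```

Request:
step_arm(
  moves=[
    {"delta_pos":[0,0,-0.7],"twist":[0,0,0],"gripper":1},
    {"delta_pos":[0,0,-0.7],"twist":[0,0,0],"gripper":1},
    {"delta_pos":[0,0,-0.7],"twist":[0,0,0],"gripper":1},
    {"delta_pos":[0,0,-0.5],"twist":[0,0,0],"gripper":1},
    {"delta_pos":[0,0,-0.4],"twist":[0,0,0],"gripper":1},
    {"delta_pos":[0,0,-0.34],"twist":[0,0,0],"gripper":0.6},
    {"delta_pos":[0,0,0],"twist":[0,0,0],"gripper":0.45},
    {"delta_pos":[0,0,0],"twist":[0,0,0],"gripper":0.35},
    {"delta_pos":[0,0,0],"twist":[0,0,0],"gripper":0.2},
    {"delta_pos":[0,0,0],"twist":[0,0,0],"gripper":0},
    {"delta_pos":[0,0,0],"twist":[0,0,0],"gripper":0},
    {"delta_pos":[0,0,0],"twist":[0,0,0],"gripper":0},
  ],
  squeeze=50,
)

```text
t: 4.2
tool_pos: [0.4912, -0.2359, 0.0901]
tcp_rot: [[0.146, 0.989, 0.001], [0.989, -0.146, -0.001], [-0.001, 0.001, -1.0]]
contact_force: [-0.8, 0.2, 6.5]
opening: 0.268
gripper_force: 52.1
```

```bash
python3 - <<'E'
from h import *
c=cap('wrist');f=c['frame']
cv2.imwrite('pics/w2.png',cv2.convertScaleAbs(f[:,:,::-1],alpha=1.5))
r=np.load('rack.npz');O,d=r['O'],r['d'];n=np.array([-d[1],d[0]])
s=robot.read_state();p=s['tool_pos'];print(p,(p[:2]-O)@d,(p[:2]-O)@n,s['opening'],s['gripper_force'],s['contact_force'],s['t'])
E
```

```text
[ 0.49123634 -0.23586648  0.09007052] -0.24707137276062427 -0.001566590879759233 0.2730680028066472 52.05062985420227 [-0.90399184  0.21700083  6.13114785] 4.25
```

View pics/w2.png

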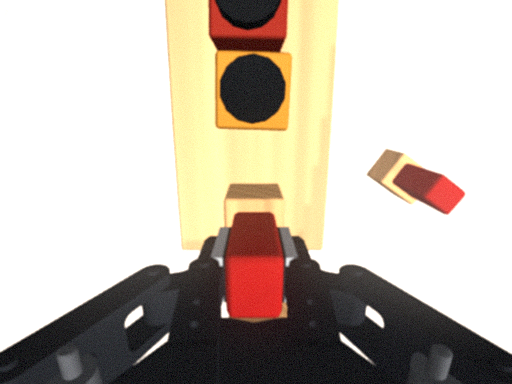

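Request:
step_arm(
  moves=[
    {"delta_pos":[0,0,0.03],"twist":[0,0,0],"gripper":0},
    {"delta_pos":[-0.036,0.005,0],"twist":[0,0,0],"gripper":0},
    {"delta_pos":[0,0,0],"twist":[0,0,0],"gripper":0},
    {"delta_pos":[0,0,0],"twist":[0,0,0],"gripper":0},
  ],
)

```text
t: 4.75
tool_pos: [0.489, -0.2354, 0.0907]
tcp_rot: [[0.146, 0.989, -0.0], [0.989, -0.146, 0.0], [0.0, -0.0, -1.0]]
contact_force: [0.2, -0.2, -2.1]
opening: 0.276
gripper_force: 51.2
```

Request:
step_arm(
  moves=[
    {"delta_pos":[0.023,0.158,0],"twist":[0,0,0],"gripper":0},
    {"delta_pos":[0.023,0.158,0],"twist":[0,0,0],"gripper":0},
    {"delta_pos":[0.023,0.158,0],"twist":[0,0,0],"gripper":0},
    {"delta_pos":[0.023,0.158,0],"twist":[0,0,0],"gripper":0},
    {"delta_pos":[0.0058,0.0396,0],"twist":[0,0,0],"gripper":0},
    {"delta_pos":[0.0058,0.0396,0],"twist":[0,0,0],"gripper":0},
    {"delta_pos":[0.0058,0.0396,0],"twist":[0,0,0],"gripper":0},
    {"delta_pos":[0.0058,0.0396,0],"twist":[0,0,0],"gripper":0},
    {"delta_pos":[0.0058,0.0396,0],"twist":[0,0,0],"gripper":0},
    {"delta_pos":[0.0058,0.0396,0],"twist":[0,0,0],"gripper":0},
    {"delta_pos":[0.0058,0.0396,0],"twist":[0,0,0],"gripper":0},
    {"delta_pos":[0.0058,0.0396,0],"twist":[0,0,0],"gripper":0},
    {"delta_pos":[0.0058,0.0396,0],"twist":[0,0,0],"gripper":0},
    {"delta_pos":[0.0058,0.0396,0],"twist":[0,0,0],"gripper":0},
  ],
)

```text
t: 6.5
tool_pos: [0.4966, -0.184, 0.0909]
tcp_rot: [[0.146, 0.989, 0.0], [0.989, -0.146, -0.0], [-0.0, 0.0, -1.0]]
contact_force: [-0.8, -4.3, 0.6]
opening: 0.272
gripper_force: 51.2
```

```bash
cat > st.py <<'E'
from h import *
r=np.load('rack.npz');O,d=r['O'],r['d'];n=np.array([-d[1],d[0]])
t=lambda p:np.round([(p-O)@d*1e3,(p-O)@n*1e3],1)
def show():
    s=robot.read_state();p=s['tool_pos'];F=s['contact_force']
    print('t',s['t'],'tcp',t(p[:2]),p[2],'F x,y,z',np.round([F[:2]@d,F[:2]@n,F[2]],2),'grip',s['opening'])
def lids():
    c=cap('top');f=c['frame'];m=(f.max(2)<40)
    n_,l,st,ce=cv2.connectedComponentsWithStats(m.astype(np.uint8))
    for i in range(1,n_):
        w=t(onz(c,*ce[i],.064))
        if 60<st[i,4]<300 and abs(w[1])<25 and -270<w[0]<230: print('lid',w,st[i,2:])
if __name__=='__main__': show();lids()
E
python3 st.py
```

```text
t 6.5 tcp [-194.9    0.7] 0.09085167674643577 F x,y,z [-4.37  0.17  0.64] grip 0.27160808039939754
lid [181.6   2.7] [ 10  19 113]
lid [-30.9   0.2] [ 16  16 194]
lid [-71.6   0.1] [ 15  15 179]
lid [-111.7    2.1] [ 15  16 180]
```

Request:
step_arm(
  moves=[
    {"delta_pos":[0.0073,0.0495,0],"twist":[0,0,0],"gripper":0},
    {"delta_pos":[0.0073,0.0495,0],"twist":[0,0,0],"gripper":0},
    {"delta_pos":[0.0073,0.0495,0],"twist":[0,0,0],"gripper":0},
    {"delta_pos":[0.0073,0.0495,0],"twist":[0,0,0],"gripper":0},
    {"delta_pos":[0.0073,0.0495,0],"twist":[0,0,0],"gripper":0},
    {"delta_pos":[0.0073,0.0495,0],"twist":[0,0,0],"gripper":0},
    {"delta_pos":[0.0073,0.0495,0],"twist":[0,0,0],"gripper":0},
    {"delta_pos":[0.0073,0.0495,0],"twist":[0,0,0],"gripper":0},
    {"delta_pos":[0.0073,0.0495,0],"twist":[0,0,0],"gripper":0},
    {"delta_pos":[0.0073,0.0495,0],"twist":[0,0,0],"gripper":0},
    {"delta_pos":[0.0073,0.0495,0],"twist":[0,0,0],"gripper":0},
    {"delta_pos":[0.0073,0.0495,0],"twist":[0,0,0],"gripper":0},
  ],
)

```text
t: 8.05
tool_pos: [0.501, -0.1541, 0.0908]
tcp_rot: [[0.146, 0.989, 0.0], [0.989, -0.146, 0.0], [0.0, 0.0, -1.0]]
contact_force: [0.1, -2.5, -1.7]
opening: 0.274
gripper_force: 51.1
```

```bash
python3 st.py
```

```text
t 8.05 tcp [-164.8    0.7] 0.09079642311801317 F x,y,z [-2.47 -0.47 -1.7 ] grip 0.2744356498971011
lid [181.2   2.5] [  9  19 109]
lid [-1.9 -0.2] [ 16  16 193]
lid [-41.5  -0. ] [ 15  15 175]
lid [-81.4   2.1] [ 16  15 178]
```

Request:
step_arm(
  moves=[
    {"delta_pos":[0.0073,0.0495,0],"twist":[0,0,0],"gripper":0},
    {"delta_pos":[0.0073,0.0495,0],"twist":[0,0,0],"gripper":0},
    {"delta_pos":[0.0073,0.0495,0],"twist":[0,0,0],"gripper":0},
    {"delta_pos":[0.0073,0.0495,0],"twist":[0,0,0],"gripper":0},
    {"delta_pos":[0.0073,0.0495,0],"twist":[0,0,0],"gripper":0},
    {"delta_pos":[0.0073,0.0495,0],"twist":[0,0,0],"gripper":0},
    {"delta_pos":[0.0073,0.0495,0],"twist":[0,0,0],"gripper":0},
    {"delta_pos":[0.0073,0.0495,0],"twist":[0,0,0],"gripper":0},
    {"delta_pos":[0.0073,0.0495,0],"twist":[0,0,0],"gripper":0},
    {"delta_pos":[0.0073,0.0495,0],"twist":[0,0,0],"gripper":0},
    {"delta_pos":[0.0073,0.0495,0],"twist":[0,0,0],"gripper":0},
    {"delta_pos":[0.0073,0.0495,0],"twist":[0,0,0],"gripper":0},
    {"delta_pos":[0.0073,0.0495,0],"twist":[0,0,0],"gripper":0},
    {"delta_pos":[0.0073,0.0495,0],"twist":[0,0,0],"gripper":0},
    {"delta_pos":[0.0073,0.0495,0],"twist":[0,0,0],"gripper":0},
    {"delta_pos":[0.0073,0.0495,0],"twist":[0,0,0],"gripper":0},
    {"delta_pos":[0.0073,0.0495,0],"twist":[0,0,0],"gripper":0},
    {"delta_pos":[0.0073,0.0495,0],"twist":[0,0,0],"gripper":0},
    {"delta_pos":[0.0073,0.0495,0],"twist":[0,0,0],"gripper":0},
    {"delta_pos":[0.0073,0.0495,0],"twist":[0,0,0],"gripper":0},
  ],
)

```text
t: 10.6
tool_pos: [0.5083, -0.1046, 0.0908]
tcp_rot: [[0.146, 0.989, -0.0], [0.989, -0.146, 0.0], [0.0, -0.0, -1.0]]
contact_force: [-0.1, -4.2, -1.0]
opening: 0.272
gripper_force: 51.2
```

```bash
python3 st.py
```

```text
t 10.6 tcp [-114.7    0.7] 0.09079599718575605 F x,y,z [-4.13 -0.47 -0.96] grip 0.2719545284425204
lid [-35.7  -4.8] [ 23  39 222]
lid [-212.8  -24.8] [ 12  50 216]
lid [181.3   2.4] [  9  19 112]
lid [48. -0.] [ 16  15 189]
lid [ 8.2 -0.1] [ 15  16 177]
```

Row straight, force steady.

Request:
step_arm(
  moves=[
    {"delta_pos":[0.0073,0.0495,0],"twist":[0,0,0],"gripper":0},
    {"delta_pos":[0.0073,0.0495,0],"twist":[0,0,0],"gripper":0},
    {"delta_pos":[0.0073,0.0495,0],"twist":[0,0,0],"gripper":0},
    {"delta_pos":[0.0073,0.0495,0],"twist":[0,0,0],"gripper":0},
    {"delta_pos":[0.0073,0.0495,0],"twist":[0,0,0],"gripper":0},
    {"delta_pos":[0.0073,0.0495,0],"twist":[0,0,0],"gripper":0},
    {"delta_pos":[0.0073,0.0495,0],"twist":[0,0,0],"gripper":0},
    {"delta_pos":[0.0073,0.0495,0],"twist":[0,0,0],"gripper":0},
    {"delta_pos":[0.0073,0.0495,0],"twist":[0,0,0],"gripper":0},
    {"delta_pos":[0.0073,0.0495,0],"twist":[0,0,0],"gripper":0},
    {"delta_pos":[0.0073,0.0495,0],"twist":[0,0,0],"gripper":0},
    {"delta_pos":[0.0073,0.0495,0],"twist":[0,0,0],"gripper":0},
    {"delta_pos":[0.0073,0.0495,0],"twist":[0,0,0],"gripper":0},
    {"delta_pos":[0.0073,0.0495,0],"twist":[0,0,0],"gripper":0},
    {"delta_pos":[0.0073,0.0495,0],"twist":[0,0,0],"gripper":0},
    {"delta_pos":[0.0073,0.0495,0],"twist":[0,0,0],"gripper":0},
    {"delta_pos":[0.0073,0.0495,0],"twist":[0,0,0],"gripper":0},
    {"delta_pos":[0.0073,0.0495,0],"twist":[0,0,0],"gripper":0},
    {"delta_pos":[0.0073,0.0495,0],"twist":[0,0,0],"gripper":0},
    {"delta_pos":[0.0073,0.0495,0],"twist":[0,0,0],"gripper":0},
  ],
)

```text
t: 13.15
tool_pos: [0.5155, -0.0551, 0.0908]
tcp_rot: [[0.146, 0.989, -0.0], [0.989, -0.146, -0.0], [-0.0, -0.0, -1.0]]
contact_force: [-0.8, -4.8, 1.9]
opening: 0.273
gripper_force: 51.2
```

```bash
python3 st.py
```

```text
t 13.15 tcp [-64.7   0.7] 0.09079114811576931 F x,y,z [-4.83  0.12  1.9 ] grip 0.2729349898350186
lid [181.5   2.4] [ 10  19 113]
lid [97.4 -0.3] [ 16  16 197]
lid [57.9 -0.3] [ 15  15 180]
```

Request:
step_arm(
  moves=[
    {"delta_pos":[0.0073,0.0495,0],"twist":[0,0,0],"gripper":0},
    {"delta_pos":[0.0073,0.0495,0],"twist":[0,0,0],"gripper":0},
    {"delta_pos":[0.0073,0.0495,0],"twist":[0,0,0],"gripper":0},
    {"delta_pos":[0.0073,0.0495,0],"twist":[0,0,0],"gripper":0},
    {"delta_pos":[0.0073,0.0495,0],"twist":[0,0,0],"gripper":0},
    {"delta_pos":[0.0073,0.0495,0],"twist":[0,0,0],"gripper":0},
    {"delta_pos":[0.0073,0.0495,0],"twist":[0,0,0],"gripper":0},
    {"delta_pos":[0.0073,0.0495,0],"twist":[0,0,0],"gripper":0},
    {"delta_pos":[0.0073,0.0495,0],"twist":[0,0,0],"gripper":0},
    {"delta_pos":[0.0073,0.0495,0],"twist":[0,0,0],"gripper":0},
  ],
)

```text
t: 14.45
tool_pos: [0.5192, -0.0304, 0.0908]
tcp_rot: [[0.146, 0.989, 0.0], [0.989, -0.146, 0.0], [0.0, 0.0, -1.0]]
contact_force: [0.6, -1.4, -1.8]
opening: 0.274
gripper_force: 51.1
```

```bash
python3 st.py
```

```text
t 14.45 tcp [-39.7   0.7] 0.09079637194949083 F x,y,z [-1.34 -0.8  -1.82] grip 0.27370538143507783
lid [181.4   2.7] [ 10  19 112]
lid [122.4  -0.3] [ 16  17 200]
lid [82.8 -0.4] [ 15  15 179]
```

Request:
step_arm(
  moves=[
    {"delta_pos":[0.0073,0.0495,0],"twist":[0,0,0],"gripper":0},
    {"delta_pos":[0.0073,0.0495,0],"twist":[0,0,0],"gripper":0},
    {"delta_pos":[0.0073,0.0495,0],"twist":[0,0,0],"gripper":0},
    {"delta_pos":[0.0073,0.0495,0],"twist":[0,0,0],"gripper":0},
    {"delta_pos":[0.0073,0.0495,0],"twist":[0,0,0],"gripper":0},
    {"delta_pos":[0.0073,0.0495,0],"twist":[0,0,0],"gripper":0},
    {"delta_pos":[0.0073,0.0495,0],"twist":[0,0,0],"gripper":0},
    {"delta_pos":[0.0073,0.0495,0],"twist":[0,0,0],"gripper":0},
    {"delta_pos":[0.0073,0.0495,0],"twist":[0,0,0],"gripper":0},
    {"delta_pos":[0.003,0.02,0],"twist":[0,0,0],"gripper":0},
    {"delta_pos":[0.003,0.02,0],"twist":[0,0,0],"gripper":0},
    {"delta_pos":[0.003,0.02,0],"twist":[0,0,0],"gripper":0},
  ],
)

```text
t: 16.0
tool_pos: [0.5229, -0.0052, 0.0908]
tcp_rot: [[0.146, 0.989, 0.0], [0.989, -0.146, -0.0], [0.0, 0.0, -1.0]]
contact_force: [0.0, -2.2, -1.1]
opening: 0.276
gripper_force: 51.1
```

```bash
python3 st.py
```

```text
t 16.0 tcp [-14.3   0.7] 0.090806657193808 F x,y,z [-2.21 -0.35 -1.08] grip 0.2764901519870824
lid [181.4   2.5] [  9  19 112]
lid [ 1.476e+02 -1.000e-01] [ 16  16 200]
lid [109.9  -0.5] [ 14  15 157]
```

Request:
step_arm(
  moves=[
    {"delta_pos":[0.003,0.02,0],"twist":[0,0,0],"gripper":0},
    {"delta_pos":[0.003,0.02,0],"twist":[0,0,0],"gripper":0},
    {"delta_pos":[0.003,0.02,0],"twist":[0,0,0],"gripper":0},
  ],
)

```text
t: 16.42
tool_pos: [0.5234, -0.0022, 0.0908]
tcp_rot: [[0.146, 0.989, 0.0], [0.989, -0.146, 0.0], [0.0, 0.0, -1.0]]
contact_force: [1.1, -1.9, -2.7]
opening: 0.274
gripper_force: 51.1
```

```bash
python3 st.py
```

```text
t 16.425 tcp [-11.2   0.7] 0.09079267465528709 F x,y,z [-1.74 -1.34 -2.72] grip 0.27443531859217385
lid [181.4   2.5] [ 10  19 112]
lid [ 1.506e+02 -1.000e-01] [ 17  16 202]
lid [114.2  -0.7] [ 14  16 152]
```

Request:
step_arm(
  moves=[
    {"delta_pos":[0.003,0.02,0],"twist":[0,0,0],"gripper":0},
    {"delta_pos":[0.003,0.02,0],"twist":[0,0,0],"gripper":0},
    {"delta_pos":[0.003,0.02,0],"twist":[0,0,0],"gripper":0},
  ],
)

```text
t: 16.85
tool_pos: [0.5238, 0.0008, 0.0908]
tcp_rot: [[0.146, 0.989, -0.0], [0.989, -0.146, -0.0], [-0.0, -0.0, -1.0]]
contact_force: [0.3, -1.5, -2.8]
opening: 0.278
gripper_force: 51.1
```

```bash
python3 -c "from st import*;show()"
```

```text
t 16.85 tcp [-8.2  0.7] 0.09077868331871444 F x,y,z [-1.48 -0.56 -2.77] grip 0.27832618886504834
```

Request:
step_arm(
  moves=[
    {"delta_pos":[0.0015,0.01,0],"twist":[0,0,0],"gripper":0},
    {"delta_pos":[0.0015,0.01,0],"twist":[0,0,0],"gripper":0},
  ],
)

```text
t: 17.1
tool_pos: [0.524, 0.0018, 0.0908]
tcp_rot: [[0.146, 0.989, -0.0], [0.989, -0.146, 0.0], [0.0, -0.0, -1.0]]
contact_force: [0.7, -1.6, -1.4]
opening: 0.276
gripper_force: 51.1
```

```bash
python3 -c "from st import*;show()"
```

```text
t 17.1 tcp [-7.2  0.7] 0.09076733581003085 F x,y,z [-1.47 -0.93 -1.37] grip 0.2758639588046808
```

Request:
step_arm(
  moves=[
    {"delta_pos":[0.0015,0.01,0],"twist":[0,0,0],"gripper":0},
    {"delta_pos":[0.0015,0.01,0],"twist":[0,0,0],"gripper":0},
  ],
)

```text
t: 17.35
tool_pos: [0.5241, 0.0028, 0.0908]
tcp_rot: [[0.146, 0.989, 0.0], [0.989, -0.146, 0.0], [0.0, 0.0, -1.0]]
contact_force: [-1.3, -2.3, -1.0]
opening: 0.272
gripper_force: 51.2
```

```bash
python3 -c "from st import*;show()"
```

```text
t 17.35 tcp [-6.2  0.7] 0.09080856892889404 F x,y,z [-2.43  0.94 -1.  ] grip 0.27239143482867495
```

Request:
step_arm(
  moves=[
    {"delta_pos":[0.0015,0.01,0],"twist":[0,0,0],"gripper":0},
    {"delta_pos":[0.0015,0.01,0],"twist":[0,0,0],"gripper":0},
  ],
)

```text
t: 17.6
tool_pos: [0.5243, 0.0038, 0.0908]
tcp_rot: [[0.146, 0.989, -0.0], [0.989, -0.146, -0.0], [-0.0, -0.0, -1.0]]
contact_force: [-0.2, -2.3, -0.1]
opening: 0.277
gripper_force: 51.1
```

```bash
python3 -c "from st import*;show()"
```

```text
t 17.6 tcp [-5.2  0.7] 0.09079869934434277 F x,y,z [-2.35 -0.1  -0.14] grip 0.2766078224869169
```

Request:
step_arm(
  moves=[
    {"delta_pos":[0.0015,0.01,0],"twist":[0,0,0],"gripper":0},
    {"delta_pos":[0,0,0],"twist":[0,0,0],"gripper":0},
  ],
)

```text
t: 17.85
tool_pos: [0.5244, 0.0043, 0.0908]
tcp_rot: [[0.146, 0.989, 0.0], [0.989, -0.146, 0.0], [0.0, 0.0, -1.0]]
contact_force: [0.2, -1.8, -0.6]
opening: 0.271
gripper_force: 51.1
```

```bash
python3 -c "from st import*;show()"
```

```text
t 17.85 tcp [-4.6  0.7] 0.09078951523543972 F x,y,z [-1.73 -0.5  -0.59] grip 0.27131553649150003
```

Request:
step_arm(
  moves=[
    {"delta_pos":[0.0015,0.01,0],"twist":[0,0,0],"gripper":0},
    {"delta_pos":[0,0,0],"twist":[0,0,0],"gripper":0},
  ],
)

```text
t: 18.1
tool_pos: [0.5244, 0.0048, 0.0908]
tcp_rot: [[0.146, 0.989, 0.0], [0.989, -0.146, 0.0], [0.0, 0.0, -1.0]]
contact_force: [0.6, -1.5, -1.0]
opening: 0.274
gripper_force: 51.1
```

```bash
python3 st.py
```

```text
t 18.1 tcp [-4.1  0.7] 0.09079032080105398 F x,y,z [-1.42 -0.84 -1.  ] grip 0.27426466421602885
lid [122.6  -1. ] [ 12  15 125]
```

Request:
step_arm(
  moves=[
    {"delta_pos":[0.0015,0.01,0],"twist":[0,0,0],"gripper":0},
    {"delta_pos":[0.0015,0.01,0],"twist":[0,0,0],"gripper":0},
  ],
)

```text
t: 18.4
tool_pos: [0.5246, 0.0057, 0.0908]
tcp_rot: [[0.146, 0.989, -0.0], [0.989, -0.146, -0.0], [-0.0, -0.0, -1.0]]
contact_force: [-0.1, -1.5, -1.4]
opening: 0.275
gripper_force: 51.1
```

Request:
step_arm(
  moves=[
    {"delta_pos":[0.0015,0.01,0],"twist":[0,0,0],"gripper":0},
    {"delta_pos":[0.0015,0.01,0],"twist":[0,0,0],"gripper":0},
  ],
)

```text
t: 18.65
tool_pos: [0.5247, 0.0068, 0.0908]
tcp_rot: [[0.146, 0.989, -0.0], [0.989, -0.146, 0.0], [0.0, -0.0, -1.0]]
contact_force: [-1.2, -2.4, -2.4]
opening: 0.274
gripper_force: 51.1
```

Request:
step_arm(
  moves=[
    {"delta_pos":[0.0015,0.01,0],"twist":[0,0,0],"gripper":0},
    {"delta_pos":[0.0015,0.01,0],"twist":[0,0,0],"gripper":0},
  ],
)

```text
t: 18.9
tool_pos: [0.5249, 0.0078, 0.0908]
tcp_rot: [[0.146, 0.989, -0.0], [0.989, -0.146, -0.0], [-0.0, -0.0, -1.0]]
contact_force: [-0.6, -3.9, 1.3]
opening: 0.278
gripper_force: 51.2
```

```bash
python3 - <<'E'
from st import *
show();c=cap('top');f=c['frame']
cv2.imwrite('pics/t3.png',cv2.convertScaleAbs(cv2.resize(f[180:270,95:235],None,fx=5.7,fy=5.7,interpolation=cv2.INTER_CUBIC)[:,:,::-1],alpha=1.7))
E
```

```text
t 18.9 tcp [-1.1  0.7] 0.09076676687364336 F x,y,z [-3.89  0.01  1.3 ] grip 0.27786524772922305
```

View pics/t3.png

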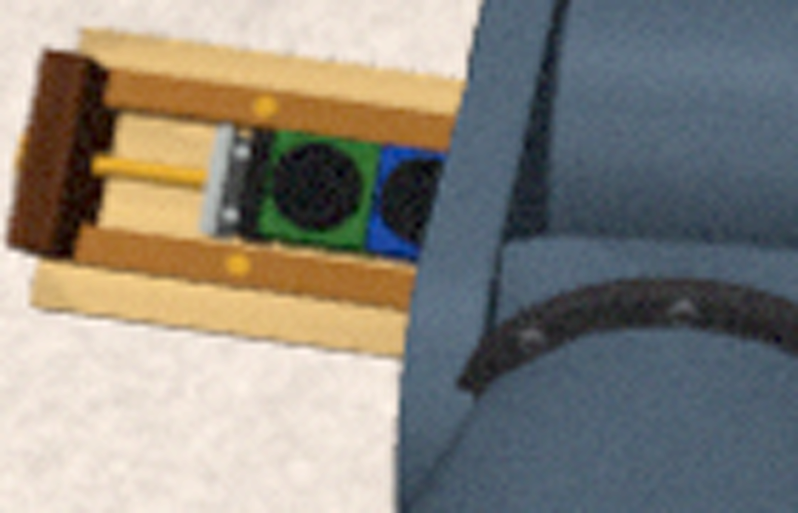

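The green jar now meets the black buffer at crop (262,190), and the force has begun to rise.

Request:
step_arm(
  moves=[
    {"delta_pos":[0.0015,0.01,0],"twist":[0,0,0],"gripper":0},
    {"delta_pos":[0,0,0],"twist":[0,0,0],"gripper":0},
  ],
)

```text
t: 19.2
tool_pos: [0.525, 0.0083, 0.0908]
tcp_rot: [[0.146, 0.989, 0.0], [0.989, -0.146, 0.0], [0.0, 0.0, -1.0]]
contact_force: [0.1, -2.2, -1.4]
opening: 0.271
gripper_force: 51.1
```

Request:
step_arm(
  moves=[
    {"delta_pos":[0.0015,0.01,0],"twist":[0,0,0],"gripper":0},
    {"delta_pos":[0,0,0],"twist":[0,0,0],"gripper":0},
  ],
)

```text
t: 19.45
tool_pos: [0.525, 0.0088, 0.0908]
tcp_rot: [[0.146, 0.989, 0.0], [0.989, -0.146, 0.0], [0.0, 0.0, -1.0]]
contact_force: [0.2, -2.1, -1.0]
opening: 0.277
gripper_force: 51.1
```

Request:
step_arm(
  moves=[
    {"delta_pos":[0.0015,0.01,0],"twist":[0,0,0],"gripper":0},
    {"delta_pos":[0,0,0],"twist":[0,0,0],"gripper":0},
  ],
)

```text
t: 19.7
tool_pos: [0.5251, 0.0093, 0.0908]
tcp_rot: [[0.146, 0.989, -0.0], [0.989, -0.146, 0.0], [0.0, -0.0, -1.0]]
contact_force: [0.5, -1.8, -0.3]
opening: 0.274
gripper_force: 51.1
```

Request:
step_arm(
  moves=[
    {"delta_pos":[0.0015,0.01,0],"twist":[0,0,0],"gripper":0},
    {"delta_pos":[0,0,0],"twist":[0,0,0],"gripper":0},
  ],
)

```text
t: 19.95
tool_pos: [0.5252, 0.0098, 0.0908]
tcp_rot: [[0.146, 0.989, -0.0], [0.989, -0.146, 0.0], [0.0, -0.0, -1.0]]
contact_force: [0.2, -3.1, -0.1]
opening: 0.273
gripper_force: 51.1
```

Request:
step_arm(
  moves=[
    {"delta_pos":[0.0015,0.01,0],"twist":[0,0,0],"gripper":0},
    {"delta_pos":[0,0,0],"twist":[0,0,0],"gripper":0},
  ],
)

```text
t: 20.2
tool_pos: [0.5252, 0.0102, 0.0908]
tcp_rot: [[0.146, 0.989, -0.0], [0.989, -0.146, -0.0], [-0.0, -0.0, -1.0]]
contact_force: [-0.4, -3.3, -0.8]
opening: 0.281
gripper_force: 51.2
```

Request:
step_arm(
  moves=[
    {"delta_pos":[0.0015,0.01,0],"twist":[0,0,0],"gripper":0},
    {"delta_pos":[0,0,0],"twist":[0,0,0],"gripper":0},
  ],
)

```text
t: 20.45
tool_pos: [0.5253, 0.0106, 0.0908]
tcp_rot: [[0.146, 0.989, 0.0], [0.989, -0.146, -0.0], [-0.0, 0.0, -1.0]]
contact_force: [-0.0, -5.0, -0.3]
opening: 0.274
gripper_force: 51.2
```

Request:
step_arm(
  moves=[
    {"delta_pos":[0.0015,0.01,0],"twist":[0,0,0],"gripper":0},
    {"delta_pos":[0,0,0],"twist":[0,0,0],"gripper":0},
  ],
)

```text
t: 20.7
tool_pos: [0.5254, 0.0111, 0.0908]
tcp_rot: [[0.146, 0.989, -0.0], [0.989, -0.146, -0.0], [-0.0, -0.0, -1.0]]
contact_force: [-0.4, -5.9, 0.1]
opening: 0.277
gripper_force: 51.2
```

Request:
step_arm(
  moves=[
    {"delta_pos":[0.0015,0.01,0],"twist":[0,0,0],"gripper":0},
    {"delta_pos":[0,0,0],"twist":[0,0,0],"gripper":0},
  ],
)

```text
t: 20.95
tool_pos: [0.5255, 0.0114, 0.0908]
tcp_rot: [[0.146, 0.989, -0.0], [0.989, -0.146, -0.0], [-0.0, 0.0, -1.0]]
contact_force: [-0.9, -6.7, -0.8]
opening: 0.271
gripper_force: 51.2
```

Request:
step_arm(
  moves=[
    {"delta_pos":[0.0015,0.01,0],"twist":[0,0,0],"gripper":0},
    {"delta_pos":[0,0,0],"twist":[0,0,0],"gripper":0},
  ],
)

```text
t: 21.2
tool_pos: [0.5256, 0.0118, 0.0908]
tcp_rot: [[0.146, 0.989, 0.0], [0.989, -0.146, -0.001], [-0.001, 0.0, -1.0]]
contact_force: [-0.7, -8.4, 0.6]
opening: 0.275
gripper_force: 51.2
```

Request:
step_arm(
  moves=[
    {"delta_pos":[0.0015,0.01,0],"twist":[0,0,0],"gripper":0},
    {"delta_pos":[0,0,0],"twist":[0,0,0],"gripper":0},
  ],
)

```text
t: 21.45
tool_pos: [0.5257, 0.0122, 0.0909]
tcp_rot: [[0.146, 0.989, 0.0], [0.989, -0.146, -0.001], [-0.001, 0.0, -1.0]]
contact_force: [-0.4, -9.1, -0.0]
opening: 0.272
gripper_force: 51.2
```

Request:
step_arm(
  moves=[
    {"delta_pos":[0.0015,0.01,0],"twist":[0,0,0],"gripper":0},
    {"delta_pos":[0,0,0],"twist":[0,0,0],"gripper":0},
    {"delta_pos":[0,0,0],"twist":[0,0,0],"gripper":0},
    {"delta_pos":[0,0,0],"twist":[0,0,0],"gripper":0},
    {"delta_pos":[0,0,0],"twist":[0,0,0],"gripper":0},
  ],
)

```text
t: 22.08
tool_pos: [0.5257, 0.0125, 0.0909]
tcp_rot: [[0.146, 0.989, -0.0], [0.989, -0.146, -0.001], [-0.001, 0.0, -1.0]]
contact_force: [-1.1, -10.4, 0.8]
opening: 0.275
gripper_force: 51.2
```

Request:
step_arm(
  moves=[
    {"delta_pos":[-0.0015,-0.01,0],"twist":[0,0,0],"gripper":0},
    {"delta_pos":[-0.0015,-0.01,0],"twist":[0,0,0],"gripper":0},
    {"delta_pos":[-0.0015,-0.01,0],"twist":[0,0,0],"gripper":0},
    {"delta_pos":[0,0,0],"twist":[0,0,0],"gripper":0},
    {"delta_pos":[0,0,0],"twist":[0,0,0],"gripper":0},
  ],
)

```text
t: 22.7
tool_pos: [0.5255, 0.0118, 0.0908]
tcp_rot: [[0.146, 0.989, 0.0], [0.989, -0.146, 0.0], [0.0, 0.0, -1.0]]
contact_force: [0.6, -2.3, -2.0]
opening: 0.275
gripper_force: 51.1
```

Request:
step_arm(
  moves=[
    {"delta_pos":[-0.0015,-0.01,0],"twist":[0,0,0],"gripper":0},
    {"delta_pos":[0,0,0],"twist":[0,0,0],"gripper":0},
    {"delta_pos":[0,0,0],"twist":[0,0,0],"gripper":0},
  ],
)

```text
t: 23.08
tool_pos: [0.5254, 0.0113, 0.0908]
tcp_rot: [[0.146, 0.989, -0.0], [0.989, -0.146, 0.0], [0.0, -0.0, -1.0]]
contact_force: [0.4, -1.3, -0.8]
opening: 0.28
gripper_force: 51.1
```

Request:
step_arm(
  moves=[
    {"delta_pos":[0,0,-0.006],"twist":[0,0,0],"gripper":0},
    {"delta_pos":[0,0,-0.006],"twist":[0,0,0],"gripper":0},
    {"delta_pos":[0,0,0],"twist":[0,0,0],"gripper":0},
  ],
)

```text
t: 23.45
tool_pos: [0.5254, 0.0113, 0.0902]
tcp_rot: [[0.146, 0.989, -0.0], [0.989, -0.146, 0.0], [0.0, -0.0, -1.0]]
contact_force: [-0.2, -0.6, -1.2]
opening: 0.273
gripper_force: 51.1
```

Request:
step_arm(
  moves=[
    {"delta_pos":[0,0,-0.006],"twist":[0,0,0],"gripper":0},
    {"delta_pos":[0,0,0],"twist":[0,0,0],"gripper":0},
  ],
)

```text
t: 23.7
tool_pos: [0.5254, 0.0113, 0.0901]
tcp_rot: [[0.146, 0.989, 0.0], [0.989, -0.146, 0.0], [0.0, 0.0, -1.0]]
contact_force: [-2.6, -0.1, 4.2]
opening: 0.269
gripper_force: 51.7
```

Request:
step_arm(
  moves=[
    {"delta_pos":[0,0,-0.006],"twist":[0,0,0],"gripper":0},
    {"delta_pos":[0,0,0],"twist":[0,0,0],"gripper":0},
  ],
)

```text
t: 23.95
tool_pos: [0.5254, 0.0113, 0.0901]
tcp_rot: [[0.146, 0.989, 0.0], [0.989, -0.146, 0.0], [0.0, 0.0, -1.0]]
contact_force: [-3.3, -0.3, 8.6]
opening: 0.275
gripper_force: 52.4
```

Request:
step_arm(
  moves=[
    {"delta_pos":[0,0,0.008],"twist":[0,0,0],"gripper":0},
    {"delta_pos":[0,0,0],"twist":[0,0,0],"gripper":0.3},
    {"delta_pos":[0,0,0],"twist":[0,0,0],"gripper":0.34},
    {"delta_pos":[0,0,0],"twist":[0,0,0],"gripper":0.4},
    {"delta_pos":[0,0,0],"twist":[0,0,0],"gripper":0.5},
    {"delta_pos":[0,0,0],"twist":[0,0,0],"gripper":0.6},
    {"delta_pos":[0,0,0],"twist":[0,0,0],"gripper":0.6},
  ],
)

```text
t: 24.82
tool_pos: [0.5254, 0.0112, 0.09]
tcp_rot: [[0.146, 0.989, -0.0], [0.989, -0.146, -0.0], [-0.0, -0.0, -1.0]]
contact_force: [-0.2, -0.8, 0.3]
opening: 0.6
gripper_force: 0.0
```

Request:
step_arm(
  moves=[
    {"delta_pos":[0,0,0.3],"twist":[0,0,0],"gripper":0.6},
    {"delta_pos":[0,0,0.5],"twist":[0,0,0],"gripper":0.6},
    {"delta_pos":[0,0,0.8],"twist":[0,0,0],"gripper":0.6},
    {"delta_pos":[0,0,0.8],"twist":[0,0,0],"gripper":0.6},
    {"delta_pos":[0,0,0.8],"twist":[0,0,0],"gripper":0.6},
    {"delta_pos":[-0.8,-0.8,0],"twist":[0,0,0],"gripper":0.6},
    {"delta_pos":[-0.8,-0.8,0],"twist":[0,0,0],"gripper":0.6},
    {"delta_pos":[-0.2,-1,0],"twist":[0,0,0],"gripper":0.6},
    {"delta_pos":[-0.2,-1,0],"twist":[0,0,0],"gripper":0.6},
    {"delta_pos":[0,-1,0],"twist":[0,0,0],"gripper":0.6},
    {"delta_pos":[0,-1,0],"twist":[0,0,0],"gripper":0.6},
    {"delta_pos":[0,0,0],"twist":[0,0,0],"gripper":0.6},
  ],
)

```text
t: 26.32
tool_pos: [0.4251, -0.2713, 0.2508]
tcp_rot: [[0.149, 0.989, 0.001], [0.989, -0.149, -0.001], [-0.001, 0.001, -1.0]]
contact_force: [-0.8, -0.6, -1.3]
opening: 0.598
gripper_force: 0.0
```

```bash
python3 - <<'E'
from st import *
show();lids();c=cap('top');f=c['frame']
cv2.imwrite('pics/t4.png',cv2.convertScaleAbs(cv2.resize(f[180:270,95:270],None,fx=4.5,fy=4.5,interpolation=cv2.INTER_CUBIC)[:,:,::-1],alpha=1.7))
for u,v in():pass
E
```

```text
t 26.325 tcp [-291.8   58.7] 0.25082503375416093 F x,y,z [-0.68  0.7  -1.28] grip 0.5984176422530282
lid [169.8   1.5] [ 23  20 289]
lid [124.9  -0.3] [ 17  16 186]
lid [84.8  1.6] [ 15  16 183]
lid [45.4 -0.3] [ 15  15 176]
```

View pics/t4.png

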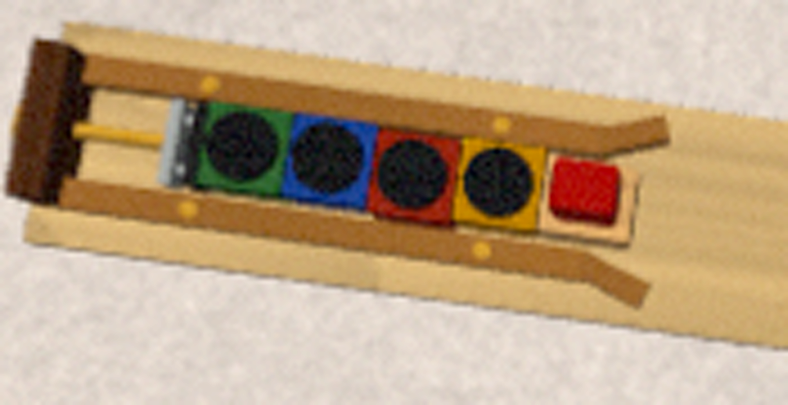

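The picture shows the four jars closed up against the buffer at crop (200,145), and the block standing right behind them at (590,195). The gripper is clear.

```bash
python3 -c "from h import *;print(job.job_done())"
```

```text
the job is handed in; nothing more can be done
None
```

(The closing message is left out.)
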